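# Fit the drill plate on its jig

## Task

Pick up the loose drill plate by its orange grip block and lower its bored hub over the tall steel column of the blue jig, keeping it level so that it does not bind. When it comes to rest on the jig's brass index pin, turn it gently about the column until the pin finds the small index hole and the plate drops fully home, flat on the collar; then let go. Never force the plate against the jig, and leave the tub of screws and the battery pack where they stand.

Things in the scene. Friction and masses are not known exactly. Their poses are not given: they have to be found in the camera images.
- drill_plate: Loose drill plate, about 0.27 kg: aluminium plate 104 mm wide (y), 10 mm thick, from x = -92 to +56 mm, flat on the bench at first. Origin on the bore axis, in the underside; z up. The bore, 17.5 mm wide and 34 mm long, goes through plate and dark hub block (38 x 38 mm, 24 mm tall) on it. A brass bush, 22 mm wide, stands 14 mm proud at x = +40 mm. Centre of mass: about x = -17 mm.
- grip (a point): Point on the centre line of the plate's orange grip block, 36 mm above the plate's underside, at x = -75 mm from the bore axis. The block measures 28 mm along the plate's x, 18 mm along its y, and stands from 10 to 55 mm above the underside.
- index_hole (a point): Centre of the plate's index hole, in the underside: 11 mm wide, through the plate, on the plate's centre line at x = -46 mm from the bore axis (between hub and grip block).
- jig: Blue jig bolted to the bench, base 150 x 110 x 12 mm (x, y, z); origin on the bench under the column axis, z up. A dark index arm at the column's foot holds an upright brass index pin, 8 mm thick with a tapered tip, 46 mm from the column axis. The arm's angle differs each time and is not measured: the way from column to pin is the jig's -x turned by up to 0.42 rad (24 degrees) to either side.
- column_top (a point): Top of the jig's steel column, on its axis, 140 mm above the bench. The column is 16 mm in diameter; its top 9 mm taper to 7 mm wide. It does not give.
- seat (a point): Centre of the collar's flat top (48 mm wide, 34 mm above the bench) round the column's foot: the plate's seat. The pin's tip stands 8 mm higher and gives 3 mm at most, on a spring (2.5 N to start, 10 N at its stop); the plate comes down only with its index hole over the pin (1.5 mm play each way): its yaw is then within 0.42 rad of the jig's. Plate against jig: never over 25 N.
- screw_tub: Loose white tub of screws, 65 mm wide, 46 mm tall, standing beyond the work; origin at the centre of its underside. Leave alone.
- battery_pack: Loose flat black battery pack, 78 x 52 x 20 mm, lying to the left; origin at the centre of its underside. Leave alone.
Mind the look-alikes: they are no part of the job. Leave any turquoise look-alike of the drill_plate alone. Several things have the shape of the jig; the one meant has the colours described above.

How it is judged:
On the way:
1. the plate's bore is threaded over the column, the plate level and still above the index pin (horizontal distance between drill_plate and jig below 0.004 m and z of drill_plate in the frame of jig between 0.039 and 0.125 m and angle between drill_plate's own z axis and vertical below 0.08 rad), for 0.2 s.
At the end, for the whole second after the job is handed in: The plate sits flat on the jig's collar round the column: its underside 34 mm above the bench within 2 mm, level within 2 degrees (only possible with the index pin in its hole), its bore within 3 mm of the column axis, at rest and released (z of drill_plate in the frame of jig between 0.032 and 0.036 m and horizontal distance between drill_plate and jig below 0.003 m and angle between drill_plate's own z axis and vertical below 0.035 rad and linear speed of drill_plate below 0.01 m/s and angular speed of drill_plate below 0.05 rad/s); the robot touches nothing.
It fails at once if the plate is forced against the jig (more than 25 N) (contact force between drill_plate and jig above 25 N).
It fails at once if the tub of screws is disturbed (more than 20 mm) (distance of screw_tub from where it was at the start of the episode above 0.02 m).
It fails at once if the battery pack is disturbed (more than 20 mm) (distance of battery_pack from where it was at the start of the episode above 0.02 m).
It also fails if it takes over 72 s, if anything falls off the work surface, if the arm or the gripper's body presses on something with over 40 N, if the wrist force passes 120 N, or if a joint passes its speed limit or range.

## Robot

A 6-joint arm with a two-finger parallel gripper is mounted at the origin on a cart in front of the work surface, level with it; the furniture and walls round the work are solid. World frame = base frame: x ahead of the robot, y to its left, z up, the work surface at z = 0. Lengths are in m, angles in rad, forces in N, time in s.
With the tool pointing down it reaches from about 0.35 to 0.775 m from the base axis. Payload 7.3 kg.
Tool frame: the origin (TCP) lies midway between the tips of the shut fingers; the grasp point (between the pads) lies 19 mm behind it (robot.grip_depth is the z of the grasp point in the tool frame, in m); z points along the fingers, y is the line along which they close (so a half turn about z gives the same grasp; the last joint's range is limited). The gripper opens to 92 mm and grips with 3 to 60 N. Pads are 19 mm wide; open, the fingers measure 130 mm over their backs; the gripper's body (75 mm by 190 mm) begins 47 mm behind the grasp point.
Start: joints at [1.119, 0.342, 1.524, -0, 1.275, -0.146], TCP at [0.158, 0.501, 0.227] pointing down, gripper open.
Joint ranges: [-2.53, 2.53], [-0.77, 2.02], [0.04, 2.7], [-1, 4.14], [0.28, 2.66], [-3.11, 3.11]. Speed limits (rad/s): [2.57, 2.57, 3.14, 3.14, 3.14, 3.14].

## Interface

Orientations are given as [roll, pitch, yaw] about the fixed x, y, z axes, in that order (R = Rz(yaw) Ry(pitch) Rx(roll)).
In Python, from cell import robot, viewer gives the robot as it stands.
- The arm moves only by the tool step_arm, never from a script. Its argument "increments" is a list of rows, each an object with "delta_pos": the shift along the tool's x, y, z in cm, a list of three; "dr": the turn, a rotation vector about the tool's x, y, z in degrees, a list of three; "fingers": the closure, from -1 (fully open) to 1 (shut), so that 0 is half open. In form: [{"delta_pos": [tx, ty, tz], "dr": [wx, wy, wz], "fingers": fingers}, ...]. A call has exactly 5 rows; each row is the pose to reach, as a shift and turn from the pose commanded when the call began, along the tool's axes at that moment; what a row does not reach only later rows make up. A row lasts 1/8 s, in which the tool goes at most 62.5 mm and 10.7 degrees, less where a joint would pass 70% of its speed; a pose out of reach is approached as far as the arm can. A call with a gripper value outside its range is refused whole. The fingers move at their own pace and stop on an object; "newtons" is the grip in N (left out, the last holds). Time passes only in rows, so rows that repeat a pose let the fingers close, or fill a call up. It gives the time, the measured TCP pose, the force, the opening and the grip force at its end, in the units of the state.
- robot.observe(): the state, without advancing time (a new reading comes with each control period).
- viewer.read_camera(name): name is "side" or "top" or "wrist"; returns the picture (384x512x3 uint8, red, green, blue); there is no depth.
- viewer.camera_params(name): a dict with "K" (3x3 intrinsics, pixels), "T" (4x4, takes a point from camera to world coordinates). Camera axes: x right, y down, z forward; pixel columns grow to the right and rows downward; lengths in m; the calibration is good to about 2 mm. A picture is of the moment at which its call begins: read the wrist's pose just before it. camera_params takes no time and is no camera call; for the wrist camera it gives the pose at the moment of the call.
- robot.hand_in(): hands the job in; it is judged then, once.
The state is a dict: "time": time; "qpos": joint angles; "qvel": joint speeds; "joint_efforts": joint torques, N m; "tool_pos": TCP position; "tool_rot": TCP orientation; "contact_force": force on the tool from outside, world axes, zero at the start; "torque": the same for the moment, N m; "opening": finger opening in m; "grip_force": force on a finger pad.
Only numpy, scipy, OpenCV 4.12 (cv2) and the standard library are available. Lean on these libraries where they do the work, as an engineer would, in place of code of your own. Each camera call takes 0.05 s, during which the arm holds its last target. There are 200 camera calls.

## Working session

There is one attempt and no reset: what is moved stays moved. The work goes in short steps, Python scripts to look and compute and a tool call to move; the robot and the scene stay as the last step left them, time stands still between calls to the robot, and variables do not carry over. Pictures are saved under pics/ and viewed, at most 10 in all, crops included, and the job is handed in when it is done.

Besides the shell and the picture viewer there is one more tool, called after "Call:" as name(argument=value, ...) on one line, values as JSON. step_arm: Moves the arm, as the interface text tells. Its arguments: {"type":"object","properties":{"increments":{"type":"array"},"newtons":{"type":"number"}},"required":["increments"]}

```bash
mkdir -p pics
cat > h.py <<'E'
import numpy as np, cv2
from cell import robot, viewer
def snap(n,f=None):
    P=viewer.camera_params(n); im=np.array(viewer.read_camera(n))
    if f: cv2.imwrite('pics/'+f,im[:,:,::-1])
    return im,P
def ray(P,u,v,z):
    d=P['T'][:3,:3]@np.linalg.solve(P['K'],[u,v,1.]); o=P['T'][:3,3]
    return o+d*(z-o[2])/d[2]
def proj(P,p):
    q=P['K']@(P['T'][:3,:3].T@(np.asarray(p)-P['T'][:3,3])); return q[:2]/q[2]
E
python3 - <<'E'
from h import *
a,P=snap('top','top0.png'); b,Q=snap('side','side0.png')
np.set_printoptions(precision=3,suppress=True)
print(P,Q); print(robot.observe())
E
```

```text
{'K': array([[459.023,   0.   , 258.033],
       [  0.   , 459.023, 186.683],
       [  0.   ,   0.   ,   1.   ]]), 'T': array([[-0.007, -0.993,  0.115,  0.416],
       [-1.   ,  0.006, -0.009,  0.125],
       [ 0.008, -0.115, -0.993,  1.497],
       [ 0.   ,  0.   ,  0.   ,  1.   ]])} {'K': array([[390.049,   0.   , 254.999],
       [  0.   , 390.049, 184.469],
       [  0.   ,   0.   ,   1.   ]]), 'T': array([[ 0.908, -0.156,  0.388,  0.187],
       [-0.417, -0.397,  0.817, -0.681],
       [ 0.026, -0.904, -0.426,  0.517],
       [ 0.   ,  0.   ,  0.   ,  1.   ]])}
{'time': 0.1, 'qpos': array([ 1.119,  0.343,  1.525, -0.   ,  1.275, -0.146]), 'qvel': array([ 0.   , -0.002, -0.002, -0.   , -0.002,  0.001]), 'joint_efforts': array([  0.001, -43.201, -24.469,   0.072,   0.053,  -0.   ]), 'tool_pos': array([0.158, 0.5  , 0.226]), 'tool_rot': array([-3.14 , -0.   ,  2.836]), 'contact_force': array([ 0.689, -1.035, -0.598]), 'torque': array([-0.001, -0.028, -0.036]), 'grip_force': 0.0, 'opening': 0.09188788199332876}
```

```bash
sleep 1; ls . pics
```

```text
.:
h.py
pics

pics:
side0.png
top0.png
```

View pics/top0.png

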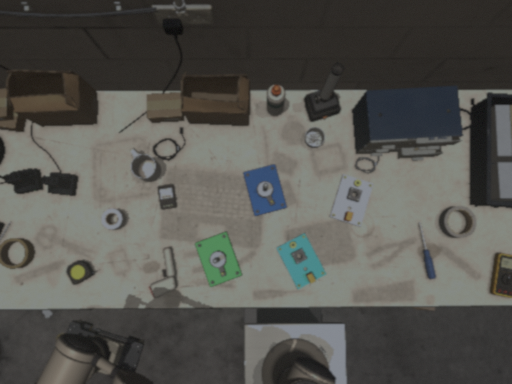

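View pics/side0.png

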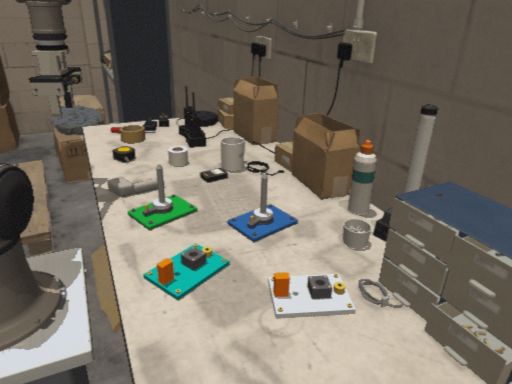

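Top view: the candidates for the plate are the aluminium one (352,200) and the turquoise one (302,260). For the jig they are the blue one (265,190) and the green one (218,260). By the description I choose aluminium and blue. One close crop checks this while I measure.

Run:
```python
from h import *
np.set_printoptions(precision=4,suppress=True)
a,P=snap('top'); b,Q=snap('side')
c=cv2.resize(a[145:235,235:385],None,fx=5,fy=5,interpolation=cv2.INTER_CUBIC)
d=cv2.resize(b[165:320,225:365],None,fx=3.4,fy=3.4,interpolation=cv2.INTER_CUBIC)
cv2.imwrite('pics/c1.png',c[:,:,::-1]); 
h=cv2.cvtColor(a,cv2.COLOR_RGB2HSV)
def blobs(h,lo,hi,roi,name,n=2):
    m=cv2.inRange(h,lo,hi); k=np.zeros_like(m); x0,y0,x1,y1=roi; k[y0:y1,x0:x1]=m[y0:y1,x0:x1]
    cs=sorted(cv2.findContours(k,0,2)[0],key=cv2.contourArea)[::-1][:n]
    return [(name,cv2.contourArea(c),cv2.minAreaRect(c)) for c in cs]
R=(325,165,380,235)
pl=blobs(h,(0,0,150),(180,60,255),R,'plate',1)
og=blobs(h,(5,150,120),(16,255,255),R,'orange')
dk=blobs(h,(0,0,0),(180,255,95),R,'hub',1)
bl=blobs(h,(105,120,60),(125,255,255),(235,150,300,225),'blue',1)
bs=blobs(h,(17,90,90),(32,255,255),R,'brass',4)
for z,l in ((.010,pl),(.055,og),(.034,dk),(.012,bl),(.024,bs)):
    for n,A,r in l:
        bx=np.array([ray(P,*q,z)[:2] for q in cv2.boxPoints(r)])
        print(n,A,np.round(r[0],1),'xy',ray(P,*r[0],z)[:2],'edges',bx[1]-bx[0],bx[2]-bx[1],np.linalg.norm(bx[1]-bx[0]),np.linalg.norm(bx[2]-bx[1]))
hs=cv2.cvtColor(b,cv2.COLOR_RGB2HSV)
for n,A,r in blobs(hs,(5,150,120),(16,255,255),(265,260,365,320),'sideorange',1): print(n,A,r)
```

```text
hub 112.5 [353.6 194.2] xy [ 0.5594 -0.1946] edges [ 0.0348 -0.0126] [-0.0125 -0.0363] 0.03697304301786076 0.03838631799274422
blue 1185.0 [264.4 189.8] xy [0.5777 0.0909] edges [ 0.0265 -0.0982] [-0.1371 -0.0354] 0.10167952781918246 0.14158517371900026
brass 27.5 [348.5 216. ] xy [ 0.4901 -0.1782] edges [ 0.024  -0.0087] [-0.0049 -0.0143] 0.025562060671836487 0.015162975897878904
brass 0.0 [356.4 183.8] xy [ 0.5941 -0.2069] edges [ 0.002  -0.0007] [-0.0033 -0.0096] 0.002078630199161529 0.010184917969923338
sideorange 222.0 ((281.0, 285.5), (14.0, 21.0), 0.0)
```

View pics/c1.png

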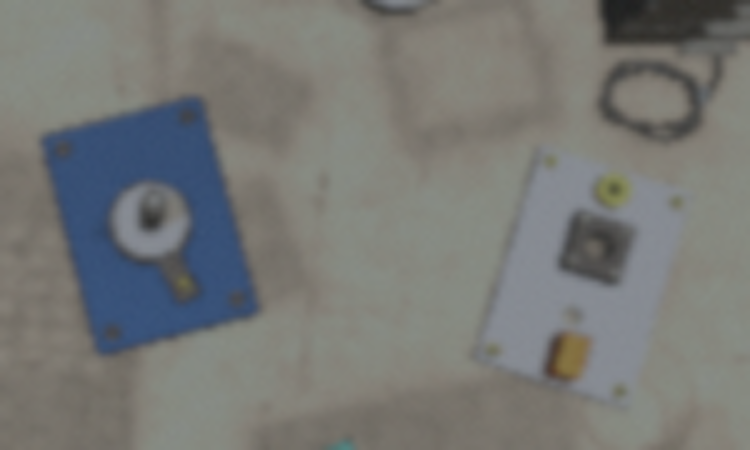

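The crop confirms the choice. The white aluminium plate has its hub at crop (597,246), its orange grip at (570,355) and its bush at (612,190). The blue jig has its collar at (150,222) and its brass pin at (186,285).

```bash
cat >> h.py <<'E'
from scipy.spatial.transform import Rotation as Ro
def go(p,yaw,cmd=None,rp=(np.pi,0)):
    s=robot.observe(); p0,r0=(s['tool_pos'],s['tool_rot']) if cmd is None else cmd
    R0=Ro.from_euler('xyz',r0); R1=Ro.from_euler('xyz',[rp[0],rp[1],yaw])
    print('dcm',np.round(R0.inv().apply(np.asarray(p)-p0)*100,2),'dr',np.round((R0.inv()*R1).as_rotvec(degrees=True),2),'tool',np.round(p0,4),np.round(r0,4),'t',round(s['time'],2))
E
python3 - <<'E'
from h import *
np.set_printoptions(precision=4,suppress=True)
_,P=snap('top'); Q=viewer.camera_params('side')
c=lambda u,v:(235+u/5-.4,145+v/5-.4)
hub=ray(P,*c(597,246),.034);gt=ray(P,*c(572,353),.055);bush=ray(P,*c(613,190),.024);hole=ray(P,*c(573,313),.010)
for n,p in (('hub',hub),('grip',gt),('bush',bush),('hole',hole)): print(n,p[:2],np.linalg.norm(p-hub),np.arctan2(*(p-hub)[[1,0]]))
col=ray(P,*c(150,222),.034);pin=ray(P,*c(186,285),.042);print(col,pin,np.linalg.norm((pin-col)[:2]),np.arctan2(*(col-pin)[[1,0]]))
print('grip side proj',proj(Q,[gt[0],gt[1],.033]),'coltop top/side',proj(P,[*col[:2],.14]),proj(Q,[*col[:2],.14]))
W=viewer.camera_params('wrist');s=robot.observe();R=Ro.from_euler('xyz',s['tool_rot']);
print('wristcam in tool',R.inv().apply(W['T'][:3,3]-s['tool_pos']),R.inv().as_matrix()@W['T'][:3,:3],W['K'])
go([gt[0],gt[1],.227],-.35+np.pi)
E
```

```text
hub [ 0.5606 -0.1959] 0.0 0.0
grip [ 0.491  -0.1735] 0.07608133531287804 2.8297002160658566
bush [ 0.598  -0.2096] 0.04104743373162768 -0.35130642832498643
hole [ 0.5194 -0.1842] 0.04915975132171934 2.8651889241687103
[0.5778 0.0907 0.034 ] [0.5365 0.0684 0.042 ] 0.04698872926289881 0.4962169582724014
grip side proj [282.4655 284.0858] coltop top/side [265.3969 185.074 ] [264.6839 173.5142]
wristcam in tool [ 0.0729  0.0011 -0.1586] [[-0.     -0.9635 -0.2676]
 [ 1.     -0.0003  0.001 ]
 [-0.0011 -0.2676  0.9635]] [[275.1844   0.     254.7585]
 [  0.     275.1844 187.4294]
 [  0.       0.       1.    ]]
dcm [-52.05 -54.25  -0.03] dr [-0.04 -0.01  2.53] tool [0.158  0.5005 0.2264] [-3.1409 -0.0001  2.8358] t 0.25
```

Call:
step_arm(increments=[{"delta_pos": [-5, -5, 0], "dr": [0, 0, 1], "fingers": -1}, {"delta_pos": [-9.2, -9.6, 0], "dr": [0, 0, 2], "fingers": -1}, {"delta_pos": [-13.4, -14, 0], "dr": [0, 0, 2], "fingers": -1}, {"delta_pos": [-17.6, -18.4, 0], "dr": [0, 0, 2], "fingers": -1}, {"delta_pos": [-21.8, -22.8, 0], "dr": [0, 0, 2], "fingers": -1}])

```text
time: 0.88
tool_pos: [0.2965, 0.2186, 0.2269]
tool_rot: [3.141, 0.001, 2.802]
contact_force: [0.5, 0.7, 0.4]
opening: 0.0918
grip_force: 0.0
```

Call:
step_arm(increments=[{"delta_pos": [-4, -4.2, 0], "dr": [0, 0, 0], "fingers": -1}, {"delta_pos": [-8.2, -8.6, 0], "dr": [0, 0, 0], "fingers": -1}, {"delta_pos": [-12.4, -13, 0], "dr": [0, 0, 0], "fingers": -1}, {"delta_pos": [-16.6, -17.4, 0], "dr": [0, 0, 0], "fingers": -1}, {"delta_pos": [-20.8, -21.8, 0], "dr": [0, 0, 0], "fingers": -1}])

```text
time: 1.5
tool_pos: [0.4197, -0.0567, 0.2269]
tool_rot: [3.141, 0.001, 2.8]
contact_force: [1.1, -0.0, 0.5]
opening: 0.092
grip_force: 0.0
```

Run:
```python
from h import *
go([.491,-.1735,.18],-.34+np.pi)
```

```text
dcm [-10.63  -8.62   4.69] dr [ 0.02  0.04 -0.07] tool [ 0.4197 -0.0567  0.2269] [3.1412e+00 6.0000e-04 2.8003e+00] t 1.5
```

Call:
step_arm(increments=[{"delta_pos": [-4, -3.2, 1], "dr": [0, 0, 0], "fingers": -1}, {"delta_pos": [-8, -6.4, 3], "dr": [0, 0, 0], "fingers": -1}, {"delta_pos": [-10.6, -8.6, 4.5], "dr": [0, 0, 0], "fingers": -1}, {"delta_pos": [-10.6, -8.6, 4.7], "dr": [0, 0, 0], "fingers": -1}, {"delta_pos": [-10.6, -8.6, 4.7], "dr": [0, 0, 0], "fingers": -1}])

```text
time: 2.12
tool_pos: [0.4899, -0.1706, 0.1795]
tool_rot: [3.141, -0.001, 2.801]
contact_force: [-0.1, 0.6, 0.5]
opening: 0.0923
grip_force: 0.0
```

Run:
```python
from h import *
np.set_printoptions(precision=4,suppress=True)
a,P=snap('wrist','w1.png'); np.save('w1.npy',P['T'])
h=cv2.cvtColor(a,cv2.COLOR_RGB2HSV)
m=cv2.inRange(h,(3,140,60),(17,255,255))
cs=sorted(cv2.findContours(m,0,2)[0],key=cv2.contourArea)[::-1][:3]
for c in cs:
    r=cv2.minAreaRect(c); print(cv2.contourArea(c),r,ray(P,*r[0],.055))
for q in ([.491,-.1735,.055],[.5606,-.1959,.034]): print(proj(P,q))
```

```text
441.5 ((252.0, 178.0), (30.0, 16.0), 90.0) [ 0.4848 -0.1704  0.055 ]
31.5 ((370.1764831542969, 369.2059020996094), (7.761139392852783, 5.5783185958862305), 75.96376037597656) [ 0.7783 -0.1113  0.055 ]
8.0 ((372.64996337890625, 45.95001220703125), (13.597792625427246, 3.1622774600982666), 71.56504821777344) [ 0.403  -0.0213  0.055 ]
[251.2054 184.3007]
[253.3837 238.3325]
```

View pics/w1.png

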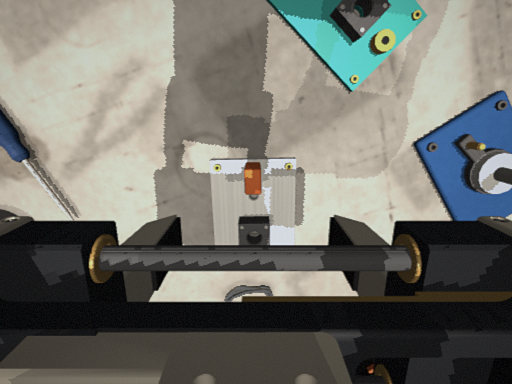

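The wrist view shows the plate square to the tool, with the orange block at (252,180) and the rear screws at (217,167) and (288,166). The blue jig is at right, with its pin at (482,147). I descend on the block.

Run:
```python
from h import *
P=viewer.camera_params('wrist')
p,q=ray(P,217,167,.01),ray(P,288,166,.01);print(p,q,np.linalg.norm(p-q),np.arctan2(*(q-p)[[1,0]])-np.pi/2+0)
go([.490,-.1718,.017],2.80)
```

```text
[ 0.46813492 -0.209694    0.01      ] [ 0.49574256 -0.12806944  0.01      ] 0.08616698779601623 -0.32614838973008053
dcm [-0.05 -0.14 16.3 ] dr [ 0.02 -0.01  0.08] tool [ 0.49   -0.1704  0.18  ] [ 3.1413e+00 -2.0000e-04  2.8014e+00] t 2.17
```

Call:
step_arm(increments=[{"delta_pos": [0, -0.14, 4], "dr": [0, 0, 0], "fingers": -1}, {"delta_pos": [0, -0.14, 8], "dr": [0, 0, 0], "fingers": -1}, {"delta_pos": [0, -0.14, 12], "dr": [0, 0, 0], "fingers": -1}, {"delta_pos": [0, -0.14, 15], "dr": [0, 0, 0], "fingers": -1}, {"delta_pos": [0, -0.14, 16.3], "dr": [0, 0, 0], "fingers": -1}])

```text
time: 2.8
tool_pos: [0.4894, -0.1714, 0.0162]
tool_rot: [3.141, -0.001, 2.802]
contact_force: [-0.0, -0.7, -0.5]
opening: 0.0919
grip_force: 0.0
```

Call:
step_arm(increments=[{"delta_pos": [0, 0, 0], "dr": [0, 0, 0], "fingers": 0.3}, {"delta_pos": [0, 0, 0], "dr": [0, 0, 0], "fingers": 0.6}, {"delta_pos": [0, 0, 0], "dr": [0, 0, 0], "fingers": 1}, {"delta_pos": [0, 0, 0], "dr": [0, 0, 0], "fingers": 1}, {"delta_pos": [0, 0, 0], "dr": [0, 0, 0], "fingers": 1}], newtons=40)

```text
time: 3.42
tool_pos: [0.49, -0.1725, 0.017]
tool_rot: [3.142, 0.0, 2.801]
contact_force: [-0.1, 0.8, 0.8]
opening: 0.0464
grip_force: 0.0
```

Call:
step_arm(increments=[{"delta_pos": [0, 0, 0], "dr": [0, 0, 0], "fingers": 1}, {"delta_pos": [0, 0, 0], "dr": [0, 0, 0], "fingers": 1}, {"delta_pos": [0, 0, 0], "dr": [0, 0, 0], "fingers": 1}, {"delta_pos": [0, 0, 0], "dr": [0, 0, 0], "fingers": 1}, {"delta_pos": [0, 0, 0], "dr": [0, 0, 0], "fingers": 1}], newtons=60)

```text
time: 4.05
tool_pos: [0.4898, -0.1725, 0.0166]
tool_rot: [3.141, -0.0, 2.801]
contact_force: [-0.1, 0.5, -0.8]
opening: 0.0177
grip_force: 59.9
```

Call:
step_arm(increments=[{"delta_pos": [0, 0, -2], "dr": [0, 0, 0], "fingers": 1}, {"delta_pos": [0, 0, -6], "dr": [0, 0, 0], "fingers": 1}, {"delta_pos": [0, 0, -10], "dr": [0, 0, 0], "fingers": 1}, {"delta_pos": [0, 0, -14], "dr": [0, 0, 0], "fingers": 1}, {"delta_pos": [0, 0, -18], "dr": [0, 0, 0], "fingers": 1}])

```text
time: 4.68
tool_pos: [0.4892, -0.1721, 0.1974]
tool_rot: [3.141, -0.002, 2.801]
contact_force: [1.7, -0.3, -1.9]
opening: 0.0177
grip_force: 59.9
```

Run:
```python
from h import *
np.set_printoptions(precision=4,suppress=True)
s=robot.observe(); print(s['tool_pos'],s['tool_rot'],s['contact_force'],s['torque'],s['opening'])
b,Q=snap('side'); a,P=snap('top'); w,W=snap('wrist')
z=s['tool_pos'][2]-.017; t=s['tool_pos']; y=-.335
hub=t+np.r_[.075*np.cos(y),.075*np.sin(y),0]; hub[2]=z+.034
u,v=proj(Q,hub).astype(int); print('pred hub side',u,v,'top',proj(P,hub),'wrist',proj(W,hub))
c=b[v-60:v+60,u-70:u+70]; c=cv2.resize(c,None,fx=4,fy=4,interpolation=cv2.INTER_CUBIC)
u2,v2=proj(P,hub).astype(int); d=cv2.resize(a[v2-40:v2+40,u2-30:u2+30],(360,480),interpolation=cv2.INTER_CUBIC)
print(u-70,v-60,u2-30,v2-40)
out=np.hstack([c[:,:440],d]); cv2.imwrite('pics/l1.png',out[:,:,::-1]); print(out.shape)
cv2.imwrite('pics/w2.png',w[:,:,::-1])
```

```text
[ 0.4892 -0.1721  0.1974] [ 3.1413 -0.0018  2.801 ] [ 1.7176 -0.2605 -1.949 ] [-0.0017  0.1189 -0.0038] 0.017657708384833715
pred hub side 330 197 top [368.1189 187.6211] wrist [254.0249 343.1219]
260 137 338 147
(480, 800, 3)
```

View pics/l1.png

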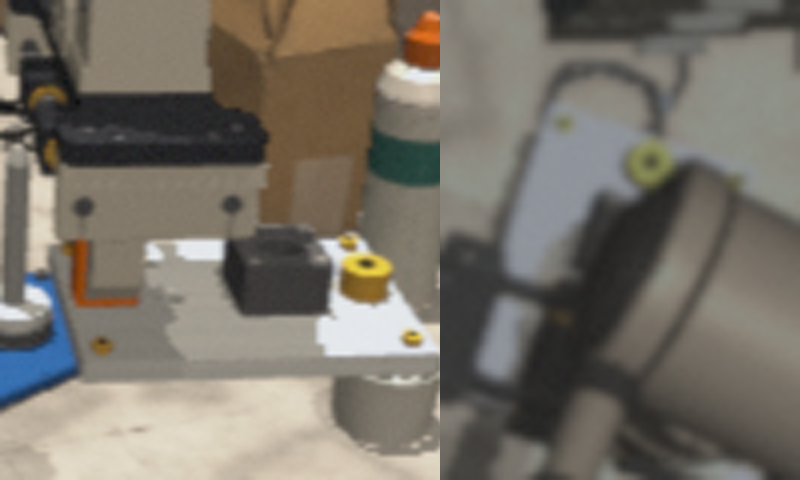

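View pics/w2.png

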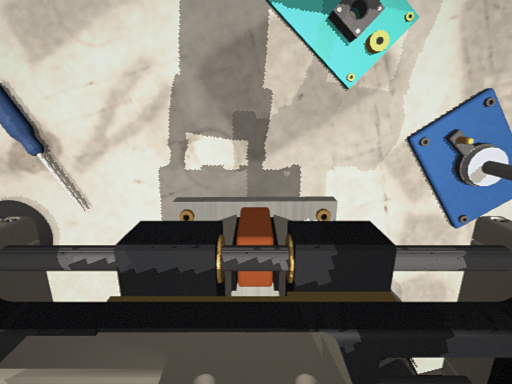

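The lifted plate looks level: hub top at side (330,198), bush at side (351.5,203) and top (373,174). The wrist view shows the rear screws at (187,216) and (323,216). Next I measure the sag and refine the column and pin.

```bash
cat >> h.py <<'E'
def tri(Ps,uvs):
    A=np.zeros((3,3));b=np.zeros(3)
    for P,(u,v) in zip(Ps,uvs):
        d=P['T'][:3,:3]@np.linalg.solve(P['K'],[u,v,1.]); d/=np.linalg.norm(d); M=np.eye(3)-np.outer(d,d); A+=M; b+=M@P['T'][:3,3]
    x=np.linalg.solve(A,b); return x,[np.round(proj(P,x)-uv,2) for P,uv in zip(Ps,uvs)]
E
python3 - <<'E'
from h import *
np.set_printoptions(precision=4,suppress=True)
s=robot.observe(); t=s['tool_pos']; P,Q,W=[viewer.camera_params(n) for n in('top','side','wrist')]
bu,r=tri([P,Q],[(372.6,173.6),(351.1,202.8)]); print('bush',bu,r,'exp z',t[2]-.017+.024)
print('bush dist from tcp',np.linalg.norm((bu-t)[:2]),np.arctan2(*(bu-t)[[1,0]]))
z=t[2]-.017+.010
for q in((187,216),(323,216)): p=ray(W,*q,z); print('screw',p-t,Ro.from_euler('xyz',s['tool_rot']).inv().apply(p-t))
# jig: side and top views
b=cv2.imread('pics/side0.png');a=cv2.imread('pics/top0.png')
g=cv2.cvtColor(b,cv2.COLOR_BGR2GRAY)
for v in (174,177,180,185,190,195,200): print(v,g[v,254:276])
w=cv2.imread('pics/w2.png'); hw=cv2.cvtColor(w,cv2.COLOR_BGR2HSV)
# collar ellipse & pin in wrist
m=cv2.inRange(hw,(15,80,80),(35,255,255));m[:,:440]=0;m[:100]=0;m[170:]=0
for c in cv2.findContours(m,0,2)[0]:
    if cv2.contourArea(c)>3: print('pin?',cv2.boundingRect(c),cv2.minAreaRect(c)[0])
m=cv2.inRange(hw,(0,0,140),(180,60,255));m[:,:450]=0;m[:130]=0;m[200:]=0
for c in cv2.findContours(m,0,2)[0]:
    if cv2.contourArea(c)>40:
        e=cv2.fitEllipse(c); print('collar',cv2.boundingRect(c),e,ray(W,*e[0],.034))
print('collar exp wrist',proj(W,[.5778,.0907,.034]),'pin exp',proj(W,[.5365,.0684,.042]))
hb=cv2.cvtColor(b,cv2.COLOR_BGR2HSV)
cv2.imwrite('pics/j.png',np.hstack([cv2.resize(w[120:210,420:512],(390,382),interpolation=cv2.INTER_CUBIC),cv2.resize(b[165:245,222:304],(390,382),interpolation=cv2.INTER_CUBIC)]))
E
```

```text
bush [ 0.5985 -0.2113  0.2052] [array([-0.64,  0.94]), array([ 1.88, -0.25])] exp z 0.2049936123786251
bush dist from tcp 0.11472179450009565 -0.34324726620964147
screw [-0.0216 -0.0373 -0.007 ] [ 0.0079 -0.0423  0.007 ]
screw [ 0.0076  0.0451 -0.007 ] [0.0079 0.0451 0.007 ]
174 [171 171 170 167 169 166 140 113 120 136 148 136 102  76  86  95  87  78
  74  77  83 130]
177 [190 191 188 187 188 186 173 147 131 130 133 129 122 143 173 182 182 183
 182 185 185 188]
180 [186 190 188 191 191 192 177 133  90  88  90  88  89 129 179 200 200 199
 197 193 193 192]
185 [182 183 188 191 192 190 164 115  86  89  90  88  92 155 194 197 201 200
 200 200 201 200]
190 [171 174 178 182 184 183 153 101  88  89  91  89 102 155 186 186 181 182
 185 191 196 197]
195 [160 163 164 170 174 175 145  98  87  89  90  90 114 166 192 195 198 198
 199 197 197 201]
200 [163 161 157 155 161 158 130  90  86  90  90  90 126 170 187 189 190 191
 190 190 190 192]
pin? (465, 138, 8, 7) (468.5, 141.0)
collar (468, 147, 41, 39) ((487.3442077636719, 165.5870819091797), (32.88165283203125, 41.554710388183594), 46.97453689575195) [0.5742 0.0929 0.034 ]
collar exp wrist [485.8693 169.0096] pin exp [467.2346 143.2847]
```

View pics/j.png

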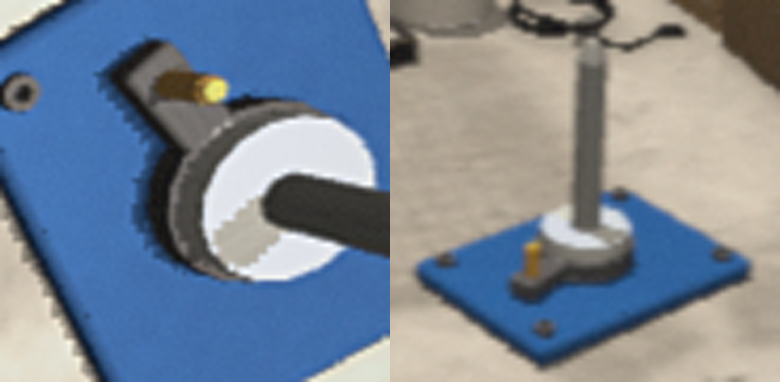

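Crop: the jig's pin tip is at left crop (212,90), i.e. wrist (469.5,140.7). The collar top centre is near (289,197), i.e. wrist (488,166).

Run:
```python
from h import *
np.set_printoptions(precision=4,suppress=True)
P,Q,W=[viewer.camera_params(n) for n in('top','side','wrist')]
c,p=ray(W,488,166,.034),ray(W,469.5,140.7,.042);d=c-p
print('wrist',c,p,np.linalg.norm(d[:2]),np.arctan2(d[1],d[0]))
e=[.5976,-.2105,.2044];print('bias side',proj(Q,e)-[351.1,202.8],'top',proj(P,e)-[372.6,173.6])
# side view: pin top crop(531,244), collar centre (587,228) 
c2=(222+(587-390)/4.756-.4,165+228/4.775-.4);p2=(222+(531-390)/4.756-.4,165+244/4.775-.4)
c,p=ray(Q,*c2,.034),ray(Q,*p2,.042);d=c-p;print('side',c,p,np.linalg.norm(d[:2]),np.arctan2(d[1],d[0]))
psi=.50;go([.576-.075*np.cos(psi),.0915-.075*np.sin(psi),.197],psi+np.pi)
```

```text
wrist [0.5749 0.0935 0.034 ] [0.5344 0.0712 0.042 ] 0.04625182401274078 0.5033982376193132
bias side [1.1144 0.0159] top [-0.9878  1.2819]
side [0.5764 0.0885 0.034 ] [0.5359 0.0715 0.042 ] 0.043866520086398825 0.3973729331040772
dcm [ 5.76 22.18  0.07] dr [ -0.1    0.16 -48.16] tool [ 0.4904 -0.1727  0.198 ] [-3.1412  0.0032  2.8011] t 4.83
```

Call:
step_arm(increments=[{"delta_pos": [0.5, 2, 0], "dr": [0, 0, -4], "fingers": 1}, {"delta_pos": [1.5, 6, 0], "dr": [0, 0, -12], "fingers": 1}, {"delta_pos": [2.6, 10, 0], "dr": [0, 0, -20], "fingers": 1}, {"delta_pos": [3.7, 14, 0], "dr": [0, 0, -29], "fingers": 1}, {"delta_pos": [4.5, 17.5, 0], "dr": [0, 0, -37], "fingers": 1}])

```text
time: 5.45
tool_pos: [0.5045, 0.0091, 0.1944]
tool_rot: [3.14, -0.004, -2.831]
contact_force: [0.6, 0.3, -2.9]
opening: 0.0179
grip_force: 59.9
```

Run:
```python
from h import *
psi=.50;go([.5765-.075*np.cos(psi),.0918-.075*np.sin(psi),.180],psi+np.pi)
```

```text
dcm [-2.02  4.26  1.44] dr [  0.14  -0.22 -10.87] tool [0.5045 0.0091 0.1944] [ 3.1395 -0.0041 -2.8313] t 5.45
```

Call:
step_arm(increments=[{"delta_pos": [-0.6, 1.5, 0], "dr": [0, 0, -3], "fingers": 1}, {"delta_pos": [-1.2, 2.7, 0.3], "dr": [0, 0, -6], "fingers": 1}, {"delta_pos": [-1.8, 3.8, 0.6], "dr": [0, 0, -9.5], "fingers": 1}, {"delta_pos": [-2, 4.2, 1], "dr": [0, 0, -10.9], "fingers": 1}, {"delta_pos": [-2, 4.2, 1.4], "dr": [0, 0, -10.9], "fingers": 1}])

```text
time: 6.08
tool_pos: [0.5124, 0.0534, 0.1823]
tool_rot: [-3.142, -0.0, -2.646]
contact_force: [-0.5, -0.2, -2.0]
opening: 0.0179
grip_force: 59.9
```

Run:
```python
from h import *
np.set_printoptions(precision=4,suppress=True)
b,Q=snap('side'); a,P=snap('top')
S=[robot.observe() for _ in range(1)]; s=S[0]; t=s['tool_pos'];print(t,s['tool_rot'],s['contact_force'],s['torque'])
psi=s['tool_rot'][2]+np.pi; B=t+[.075*np.cos(psi),.075*np.sin(psi),-.017];print('bore',B,psi)
for z in(0,.034): print('side',proj(Q,B+[0,0,z]),'top',proj(P,B+[0,0,z]))
bu=t+[.115*np.cos(psi),.115*np.sin(psi),.007];print('bush',proj(Q,bu),proj(P,bu))
u,v=proj(Q,B).astype(int);print(u-45,v-50)
u2,v2=proj(P,B).astype(int);print(u2-30,v2-40)
o=np.hstack([cv2.resize(b[v-50:v+70,u-45:u+55],(440,528),interpolation=cv2.INTER_CUBIC),cv2.resize(a[v2-40:v2+40,u2-30:u2+30],(360,528),interpolation=cv2.INTER_CUBIC)])
cv2.imwrite('pics/h1.png',o[:,:,::-1])
```

```text
[0.5121 0.0531 0.1821] [ 3.1412 -0.001  -2.6473] [ 0.2518  0.0242 -2.6643] [-0.0495  0.1973 -0.0164]
bore [0.5781 0.0886 0.1651] 0.49429299155419315
side [265.5807 164.1889] top [266.3221 183.9391]
side [266.1292 150.7836] top [266.6336 182.4926]
bush [275.5122 150.3269] [259.8438 170.8274]
220 114
236 143
```

View pics/h1.png

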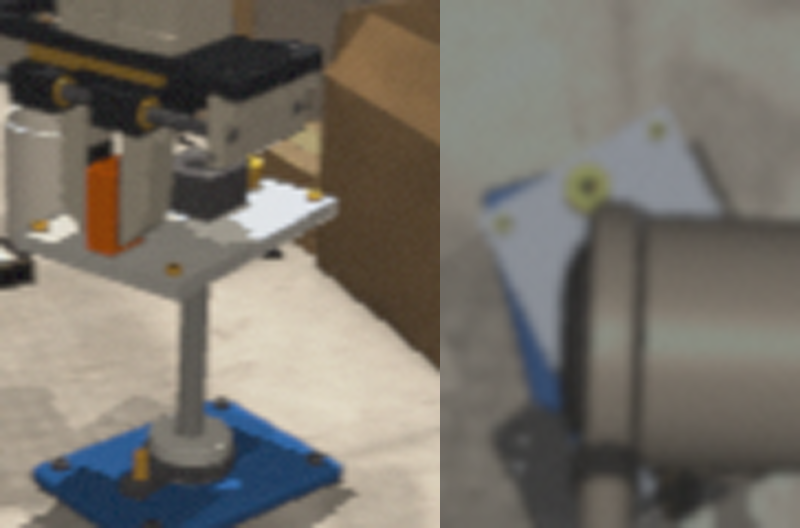

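The view shows the bore above the column at side (265,164), nearly centred. The bush in the top view at (260.1,170.9) matches the kinematics to 0.3 px, so the top view's column fix of (0.5778, 0.0907) stands.

Run:
```python
from h import *
psi=.50;go([.5778-.075*np.cos(psi),.0907-.075*np.sin(psi),.153],psi+np.pi)
```

```text
dcm [-0.07  0.15  2.91] dr [ 0.02 -0.06 -0.33] tool [0.5121 0.0531 0.1821] [ 3.1412e+00 -1.0000e-03 -2.6473e+00] t 6.17
```

Call:
step_arm(increments=[{"delta_pos": [-0.05, 0.15, 0], "dr": [0, 0, -0.3], "fingers": 1}, {"delta_pos": [-0.05, 0.15, 1], "dr": [0, 0, -0.3], "fingers": 1}, {"delta_pos": [-0.05, 0.15, 2], "dr": [0, 0, -0.3], "fingers": 1}, {"delta_pos": [-0.05, 0.15, 2.9], "dr": [0, 0, -0.3], "fingers": 1}, {"delta_pos": [-0.05, 0.15, 2.9], "dr": [0, 0, -0.3], "fingers": 1}])

```text
time: 6.8
tool_pos: [0.5115, 0.0551, 0.1526]
tool_rot: [3.14, -0.002, -2.641]
contact_force: [-0.2, -0.4, -2.1]
opening: 0.0179
grip_force: 59.9
```

Call:
step_arm(increments=[{"delta_pos": [0, 0, 0.1], "dr": [0, 0, 0], "fingers": 1}, {"delta_pos": [0, 0, 0.2], "dr": [0, 0, 0], "fingers": 1}, {"delta_pos": [0, 0, 0.3], "dr": [0, 0, 0], "fingers": 1}, {"delta_pos": [0, 0, 0.4], "dr": [0, 0, 0], "fingers": 1}, {"delta_pos": [0, 0, 0.4], "dr": [0, 0, 0], "fingers": 1}])

```text
time: 7.42
tool_pos: [0.5121, 0.0551, 0.1497]
tool_rot: [3.141, -0.0, -2.641]
contact_force: [-0.2, 0.5, -3.0]
opening: 0.0178
grip_force: 59.9
```

Run:
```python
from h import *
s=robot.observe(); print(s['contact_force'],s['torque']); R=Ro.from_euler('xyz',s['tool_rot']);print(R.inv().apply(s['contact_force']),R.inv().apply(s['torque']))
```

```text
[-0.19704404  0.51784644 -2.96252319] [-0.04255269  0.12791472  0.00820003]
[-0.07569549  0.54857856  2.96257771] [-0.02405377  0.1326444  -0.00818695]
```

Call:
step_arm(increments=[{"delta_pos": [0, 0, 0.1], "dr": [0, 0, 0], "fingers": 1}, {"delta_pos": [0, 0, 0.2], "dr": [0, 0, 0], "fingers": 1}, {"delta_pos": [0, 0, 0.3], "dr": [0, 0, 0], "fingers": 1}, {"delta_pos": [0, 0, 0.3], "dr": [0, 0, 0], "fingers": 1}, {"delta_pos": [0, 0, 0.3], "dr": [0, 0, 0], "fingers": 1}])

```text
time: 8.05
tool_pos: [0.5123, 0.0551, 0.1468]
tool_rot: [-3.141, 0.001, -2.641]
contact_force: [0.9, 0.7, -2.7]
opening: 0.0178
grip_force: 59.9
```

Call:
step_arm(increments=[{"delta_pos": [0, 0, 0.1], "dr": [0, 0, 0], "fingers": 1}, {"delta_pos": [0, 0, 0.2], "dr": [0, 0, 0], "fingers": 1}, {"delta_pos": [0, 0, 0.3], "dr": [0, 0, 0], "fingers": 1}, {"delta_pos": [0, 0, 0.3], "dr": [0, 0, 0], "fingers": 1}, {"delta_pos": [0, 0, 0.3], "dr": [0, 0, 0], "fingers": 1}])

```text
time: 8.68
tool_pos: [0.5125, 0.0553, 0.1438]
tool_rot: [-3.141, 0.001, -2.641]
contact_force: [3.0, 1.8, -2.5]
opening: 0.0177
grip_force: 59.9
```

Contact pushes the plate outward along its own +x, so I shift 0.8 mm that way.

Call:
step_arm(increments=[{"delta_pos": [-0.04, 0, 0], "dr": [0, 0, 0], "fingers": 1}, {"delta_pos": [-0.08, 0, 0], "dr": [0, 0, 0], "fingers": 1}, {"delta_pos": [-0.08, 0, 0], "dr": [0, 0, 0], "fingers": 1}, {"delta_pos": [-0.08, 0, 0], "dr": [0, 0, 0], "fingers": 1}, {"delta_pos": [-0.08, 0, 0], "dr": [0, 0, 0], "fingers": 1}])

```text
time: 9.3
tool_pos: [0.5126, 0.0554, 0.1436]
tool_rot: [3.141, -0.001, -2.641]
contact_force: [1.2, -0.6, -2.1]
opening: 0.0179
grip_force: 59.9
```

Call:
step_arm(increments=[{"delta_pos": [0, 0, 0.1], "dr": [0, 0, 0], "fingers": 1}, {"delta_pos": [0, 0, 0.2], "dr": [0, 0, 0], "fingers": 1}, {"delta_pos": [0, 0, 0.3], "dr": [0, 0, 0], "fingers": 1}, {"delta_pos": [0, 0, 0.3], "dr": [0, 0, 0], "fingers": 1}, {"delta_pos": [0, 0, 0.3], "dr": [0, 0, 0], "fingers": 1}])

```text
time: 9.93
tool_pos: [0.5126, 0.0555, 0.1405]
tool_rot: [3.141, -0.0, -2.641]
contact_force: [0.5, -0.7, -3.3]
opening: 0.0179
grip_force: 59.9
```

Call:
step_arm(increments=[{"delta_pos": [0, 0, 0.3], "dr": [0, 0, 0], "fingers": 1}, {"delta_pos": [0, 0, 0.6], "dr": [0, 0, 0], "fingers": 1}, {"delta_pos": [0, 0, 0.9], "dr": [0, 0, 0], "fingers": 1}, {"delta_pos": [0, 0, 1.2], "dr": [0, 0, 0], "fingers": 1}, {"delta_pos": [0, 0, 1.2], "dr": [0, 0, 0], "fingers": 1}])

```text
time: 10.55
tool_pos: [0.5127, 0.0555, 0.1284]
tool_rot: [3.141, -0.0, -2.641]
contact_force: [-0.2, -0.6, -1.8]
opening: 0.018
grip_force: 59.9
```

Call:
step_arm(increments=[{"delta_pos": [0, 0, 0.4], "dr": [0, 0, 0], "fingers": 1}, {"delta_pos": [0, 0, 0.8], "dr": [0, 0, 0], "fingers": 1}, {"delta_pos": [0, 0, 1.2], "dr": [0, 0, 0], "fingers": 1}, {"delta_pos": [0, 0, 1.5], "dr": [0, 0, 0], "fingers": 1}, {"delta_pos": [0, 0, 1.5], "dr": [0, 0, 0], "fingers": 1}])

```text
time: 11.18
tool_pos: [0.5128, 0.0555, 0.1135]
tool_rot: [3.141, -0.0, -2.641]
contact_force: [-0.1, -0.8, -4.1]
opening: 0.0175
grip_force: 59.9
```

Call:
step_arm(increments=[{"delta_pos": [0, 0, 0.4], "dr": [0, 0, 0], "fingers": 1}, {"delta_pos": [0, 0, 0.8], "dr": [0, 0, 0], "fingers": 1}, {"delta_pos": [0, 0, 1.2], "dr": [0, 0, 0], "fingers": 1}, {"delta_pos": [0, 0, 1.6], "dr": [0, 0, 0], "fingers": 1}, {"delta_pos": [0, 0, 1.8], "dr": [0, 0, 0], "fingers": 1}])

```text
time: 11.8
tool_pos: [0.5127, 0.0555, 0.0954]
tool_rot: [3.141, -0.0, -2.641]
contact_force: [-0.4, 0.3, -2.8]
opening: 0.0174
grip_force: 59.9
```

Call:
step_arm(increments=[{"delta_pos": [0, 0, 0.4], "dr": [0, 0, 0], "fingers": 1}, {"delta_pos": [0, 0, 0.8], "dr": [0, 0, 0], "fingers": 1}, {"delta_pos": [0, 0, 1.2], "dr": [0, 0, 0], "fingers": 1}, {"delta_pos": [0, 0, 1.6], "dr": [0, 0, 0], "fingers": 1}, {"delta_pos": [0, 0, 1.7], "dr": [0, 0, 0], "fingers": 1}])

```text
time: 12.42
tool_pos: [0.5128, 0.0555, 0.0784]
tool_rot: [3.141, -0.0, -2.641]
contact_force: [0.5, -0.5, -2.9]
opening: 0.0175
grip_force: 59.9
```

Call:
step_arm(increments=[{"delta_pos": [0, 0, 0.4], "dr": [0, 0, 0], "fingers": 1}, {"delta_pos": [0, 0, 0.8], "dr": [0, 0, 0], "fingers": 1}, {"delta_pos": [0, 0, 1.2], "dr": [0, 0, 0], "fingers": 1}, {"delta_pos": [0, 0, 1.5], "dr": [0, 0, 0], "fingers": 1}, {"delta_pos": [0, 0, 1.5], "dr": [0, 0, 0], "fingers": 1}])

```text
time: 13.05
tool_pos: [0.5127, 0.0555, 0.0634]
tool_rot: [3.141, -0.0, -2.641]
contact_force: [-0.1, 0.1, -3.1]
opening: 0.0177
grip_force: 59.9
```

Call:
step_arm(increments=[{"delta_pos": [0, 0, 0.1], "dr": [0, 0, 0], "fingers": 1}, {"delta_pos": [0, 0, 0.2], "dr": [0, 0, 0], "fingers": 1}, {"delta_pos": [0, 0, 0.3], "dr": [0, 0, 0], "fingers": 1}, {"delta_pos": [0, 0, 0.4], "dr": [0, 0, 0], "fingers": 1}, {"delta_pos": [0, 0, 0.4], "dr": [0, 0, 0], "fingers": 1}])

```text
time: 13.68
tool_pos: [0.5128, 0.0555, 0.0596]
tool_rot: [3.141, -0.0, -2.641]
contact_force: [-0.2, 0.1, -2.4]
opening: 0.0175
grip_force: 59.9
```

Underside is at about 42.6 mm. I go down in 1 mm steps to feel for the pin.

Call:
step_arm(increments=[{"delta_pos": [0, 0, 0.05], "dr": [0, 0, 0], "fingers": 1}, {"delta_pos": [0, 0, 0.1], "dr": [0, 0, 0], "fingers": 1}, {"delta_pos": [0, 0, 0.15], "dr": [0, 0, 0], "fingers": 1}, {"delta_pos": [0, 0, 0.15], "dr": [0, 0, 0], "fingers": 1}, {"delta_pos": [0, 0, 0.15], "dr": [0, 0, 0], "fingers": 1}])

```text
time: 14.3
tool_pos: [0.5128, 0.0555, 0.0582]
tool_rot: [3.142, 0.0, -2.641]
contact_force: [-0.1, -1.1, -2.8]
opening: 0.0175
grip_force: 59.9
```

Call:
step_arm(increments=[{"delta_pos": [0, 0, 0.05], "dr": [0, 0, 0], "fingers": 1}, {"delta_pos": [0, 0, 0.1], "dr": [0, 0, 0], "fingers": 1}, {"delta_pos": [0, 0, 0.1], "dr": [0, 0, 0], "fingers": 1}, {"delta_pos": [0, 0, 0.1], "dr": [0, 0, 0], "fingers": 1}, {"delta_pos": [0, 0, 0.1], "dr": [0, 0, 0], "fingers": 1}])

```text
time: 14.92
tool_pos: [0.5128, 0.0555, 0.0572]
tool_rot: [3.141, 0.0, -2.641]
contact_force: [0.0, -0.3, -2.7]
opening: 0.0175
grip_force: 59.9
```

Call:
step_arm(increments=[{"delta_pos": [0, 0, 0.05], "dr": [0, 0, 0], "fingers": 1}, {"delta_pos": [0, 0, 0.1], "dr": [0, 0, 0], "fingers": 1}, {"delta_pos": [0, 0, 0.1], "dr": [0, 0, 0], "fingers": 1}, {"delta_pos": [0, 0, 0.1], "dr": [0, 0, 0], "fingers": 1}, {"delta_pos": [0, 0, 0.1], "dr": [0, 0, 0], "fingers": 1}])

```text
time: 15.55
tool_pos: [0.5128, 0.0555, 0.0562]
tool_rot: [3.142, 0.0, -2.641]
contact_force: [0.2, 0.4, -3.7]
opening: 0.0175
grip_force: 59.9
```

Call:
step_arm(increments=[{"delta_pos": [0, 0, 0.05], "dr": [0, 0, 0], "fingers": 1}, {"delta_pos": [0, 0, 0.1], "dr": [0, 0, 0], "fingers": 1}, {"delta_pos": [0, 0, 0.1], "dr": [0, 0, 0], "fingers": 1}, {"delta_pos": [0, 0, 0.1], "dr": [0, 0, 0], "fingers": 1}, {"delta_pos": [0, 0, 0.1], "dr": [0, 0, 0], "fingers": 1}])

```text
time: 16.18
tool_pos: [0.5129, 0.0555, 0.0552]
tool_rot: [3.142, 0.0, -2.641]
contact_force: [0.7, 0.1, -3.0]
opening: 0.0178
grip_force: 59.9
```

The pin is in the hole: the underside is at about 38 mm with no resistance. I continue to the collar.

Call:
step_arm(increments=[{"delta_pos": [0, 0, 0.05], "dr": [0, 0, 0], "fingers": 1}, {"delta_pos": [0, 0, 0.1], "dr": [0, 0, 0], "fingers": 1}, {"delta_pos": [0, 0, 0.15], "dr": [0, 0, 0], "fingers": 1}, {"delta_pos": [0, 0, 0.2], "dr": [0, 0, 0], "fingers": 1}, {"delta_pos": [0, 0, 0.2], "dr": [0, 0, 0], "fingers": 1}])

```text
time: 16.8
tool_pos: [0.5128, 0.0555, 0.0532]
tool_rot: [3.142, 0.0, -2.641]
contact_force: [0.5, 0.4, -2.6]
opening: 0.0179
grip_force: 59.9
```

Call:
step_arm(increments=[{"delta_pos": [0, 0, 0.05], "dr": [0, 0, 0], "fingers": 1}, {"delta_pos": [0, 0, 0.1], "dr": [0, 0, 0], "fingers": 1}, {"delta_pos": [0, 0, 0.1], "dr": [0, 0, 0], "fingers": 1}, {"delta_pos": [0, 0, 0.1], "dr": [0, 0, 0], "fingers": 1}, {"delta_pos": [0, 0, 0.1], "dr": [0, 0, 0], "fingers": 1}])

```text
time: 17.42
tool_pos: [0.5129, 0.0555, 0.0522]
tool_rot: [-3.142, 0.0, -2.641]
contact_force: [0.4, -0.4, -2.8]
opening: 0.0179
grip_force: 59.9
```

Call:
step_arm(increments=[{"delta_pos": [0, 0, 0.03], "dr": [0, 0, 0], "fingers": 1}, {"delta_pos": [0, 0, 0.06], "dr": [0, 0, 0], "fingers": 1}, {"delta_pos": [0, 0, 0.08], "dr": [0, 0, 0], "fingers": 1}, {"delta_pos": [0, 0, 0.08], "dr": [0, 0, 0], "fingers": 1}, {"delta_pos": [0, 0, 0.08], "dr": [0, 0, 0], "fingers": 1}])

```text
time: 18.05
tool_pos: [0.5129, 0.0555, 0.0514]
tool_rot: [3.142, 0.0, -2.641]
contact_force: [-0.6, -0.8, -2.9]
opening: 0.0177
grip_force: 59.9
```

Call:
step_arm(increments=[{"delta_pos": [0, 0, 0.02], "dr": [0, 0, 0], "fingers": 1}, {"delta_pos": [0, 0, 0.04], "dr": [0, 0, 0], "fingers": 1}, {"delta_pos": [0, 0, 0.04], "dr": [0, 0, 0], "fingers": 1}, {"delta_pos": [0, 0, 0.04], "dr": [0, 0, 0], "fingers": 1}, {"delta_pos": [0, 0, 0.04], "dr": [0, 0, 0], "fingers": 1}])

```text
time: 18.68
tool_pos: [0.5128, 0.0555, 0.051]
tool_rot: [3.142, 0.0, -2.641]
contact_force: [-0.5, -0.0, -2.6]
opening: 0.0178
grip_force: 59.9
```

Call:
step_arm(increments=[{"delta_pos": [0, 0, 0.02], "dr": [0, 0, 0], "fingers": 1}, {"delta_pos": [0, 0, 0.03], "dr": [0, 0, 0], "fingers": 1}, {"delta_pos": [0, 0, 0.03], "dr": [0, 0, 0], "fingers": 1}, {"delta_pos": [0, 0, 0.03], "dr": [0, 0, 0], "fingers": 1}, {"delta_pos": [0, 0, 0.03], "dr": [0, 0, 0], "fingers": 1}])

```text
time: 19.3
tool_pos: [0.5129, 0.0555, 0.0507]
tool_rot: [3.142, 0.0, -2.641]
contact_force: [-0.2, -0.1, -2.9]
opening: 0.0175
grip_force: 59.9
```

Call:
step_arm(increments=[{"delta_pos": [0, 0, 0], "dr": [0, 0, 0], "fingers": 0.7}, {"delta_pos": [0, 0, 0], "dr": [0, 0, 0], "fingers": 0.5}, {"delta_pos": [0, 0, 0], "dr": [0, 0, 0], "fingers": 0.3}, {"delta_pos": [0, 0, 0], "dr": [0, 0, 0], "fingers": 0}, {"delta_pos": [0, 0, 0], "dr": [0, 0, 0], "fingers": 0}])

```text
time: 19.92
tool_pos: [0.5129, 0.0555, 0.0508]
tool_rot: [-3.141, 0.0, -2.641]
contact_force: [-0.4, 0.1, 1.0]
opening: 0.0446
grip_force: 0.0
```

Call:
step_arm(increments=[{"delta_pos": [0, 0, -1], "dr": [0, 0, 0], "fingers": 0}, {"delta_pos": [0, 0, -3], "dr": [0, 0, 0], "fingers": 0}, {"delta_pos": [0, 0, -6], "dr": [0, 0, 0], "fingers": 0}, {"delta_pos": [0, 0, -9], "dr": [0, 0, 0], "fingers": 0}, {"delta_pos": [0, 0, -12], "dr": [0, 0, 0], "fingers": 0}])

```text
time: 20.55
tool_pos: [0.5128, 0.0555, 0.1725]
tool_rot: [-3.141, 0.001, -2.641]
contact_force: [-0.1, 0.5, -0.5]
opening: 0.0456
grip_force: 0.0
```

Call:
step_arm(increments=[{"delta_pos": [3, 0, -1], "dr": [0, 0, 0], "fingers": 0}, {"delta_pos": [6, 0, -1], "dr": [0, 0, 0], "fingers": 0}, {"delta_pos": [9, 0, -1], "dr": [0, 0, 0], "fingers": 0}, {"delta_pos": [9, 0, -1], "dr": [0, 0, 0], "fingers": 0}, {"delta_pos": [9, 0, -1], "dr": [0, 0, 0], "fingers": 0}])

```text
time: 21.18
tool_pos: [0.4347, 0.0124, 0.1814]
tool_rot: [-3.141, 0.002, -2.641]
contact_force: [0.0, 0.1, 0.3]
opening: 0.0456
grip_force: 0.0
```

Run:
```python
from h import *
np.set_printoptions(precision=4,suppress=True)
b,Q=snap('side'); s=robot.observe(); print(s['contact_force'],s['opening'],s['time'])
C=np.array([.5778,.0907,0]);psi=.5;d=np.array([np.cos(psi),np.sin(psi),0])
print('exp bush',proj(Q,C+.04*d+[0,0,.058]),'grip top',proj(Q,C-.075*d+[0,0,.089]))
c=cv2.resize(b[160:260,210:330],(720,600),interpolation=cv2.INTER_CUBIC); cv2.imwrite('pics/f.png',c[:,:,::-1])
```

```text
[-0.3136  0.0623  0.6192] 0.04571842215775111 21.225
exp bush [272.4907 197.8513] grip top [245.2805 203.4164]
```

View pics/f.png

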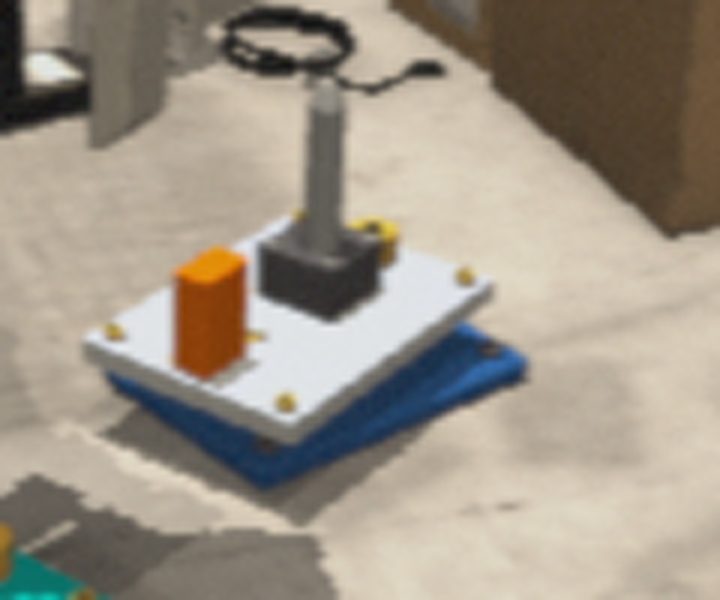

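The plate is seated. Its grip top is at (244.6,203.3) against an expected (245.3,203.4), and its bush is at (272.1,197.9) against (272.5,197.9). Brass shows in the index hole.

```bash
python3 -c "
from cell import robot
print(robot.hand_in())"
```

```text
the job is handed in; nothing more can be done
None
```

The job is handed in, with no verdict shown: the drill plate sits on the jig's collar with the pin in its hole and the gripper clear, after about 21 s. I lined it up by camera, so it dropped straight onto the pin and the turning step wasn't needed.

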